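# Shut the vacuum valve in the guitar maker's bench box

## Task

Shut off the vacuum line of the clamping jig: with the fingertips, push the sliding cover of the valve box all the way back off the open bay, then push the red handle clockwise through the rest of its quarter turn until it is fully shut, square across its pipe. Only push, lift or carry nothing, leave the yellow handle as it is and the things on the bench where they stand, and finish clear of everything with the cover left open.

Things in the scene. Friction and masses are not known exactly. Their poses are not given: they have to be found in the camera images.
- valve_box: Fixed plywood box 325 x 326 mm, 75 high, side rails to 89. Origin: on the bench under the bay's centre; x points away from the robot (yaw within 0.35 rad), z up. Open bay inside x -75 to 80, y -153 to 153, floor z 8; behind it (x 80 to 240) a deck 75 high where the cover parks. In the bay, hidden at first, a red and a yellow valve near x 28, y -80 and 55 (either way round).
- cover (a joint): How far the pale wooden cover has slid along the box's +x (m): 0 = bay covered, 0.155 = stop, fully open (front edge then at box x 72 mm). Starts at 0 to 0.015. Cover 165 (x) x 306 (y) x 10 mm, top at z 86 mm. It only slides, cannot be lifted off, stays where left, takes about 3 N to move.
- batten (a point): Middle of the top edge of the dark wooden batten across the cover's near end, the thing to push against: 14 mm thick (x), 80 mm long (y), 24 mm tall, its top at z 110 mm, 24 mm above the cover. Moves with the cover; at cover = 0 it is at box x -65 mm.
- red_valve: Brass quarter-turn valve with the red handle (white band near the handle's end). Fixed in the bay. Origin: on the handle's vertical turning axis, on the bay floor (z 8 mm above the bench). Its x axis lies along the pipe, parallel to the box's x, y to the left, z up. Its pipe and brass body reach 28 mm above the origin.
- red_handle (a joint): Turn of the red handle (rad): 0 = open, along the pipe, pointing to the valve's -x (to the robot); grows clockwise seen from above; 1.571 = stop, shut, square across the pipe, pointing to the valve's +y (left). Starts at 0 to 0.35. Stays where left; needs about 0.22 N m, 4 N at 55 mm from the axis.
- red_grip (a point): Top of the red handle's grip, 58 mm from the turning axis. The grip is a level bar 13 mm wide and 20 mm tall, from 23 to 85 mm from the axis; its top is 60 mm above the bench, its underside 40 mm, with free space below. This point turns with the handle.
- yellow_valve: The same valve with a plain yellow handle, to be left as it is; origin and axes as for the red valve.
- yellow_handle (a joint): Turn of the yellow handle (rad), as for the red one; starts between 0 and 0.2. To be left as it is.
- yellow_grip (a point): Top of the yellow handle's grip, 58 mm from its turning axis; sizes as for the red one.
- glue: White glue bottle with orange cap, 52 mm across, 115 mm tall, standing loose on the bench beside the box. Origin: centre of its underside. To be left standing.
- polish: Green tin of polish with a pale top, 60 mm across, 50 mm tall, loose beside the box. Origin: centre of its underside. To be left.
- bridge_blank: Brown wooden guitar-bridge blank, 160 by 35 by 18 mm, lying loose beside the box. Origin: centre of its underside; x along its length. To be left.
Mind the look-alikes: they are no part of the job. Of the things like the bridge_blank, leave any that is pink or turquoise; of the rest the smaller one is meant.

How it is judged:
By the outcome, as a careful person would: the job done as asked, in the order asked, and still so for the second after the job is handed in, with the robot touching nothing.
It also fails if it takes over 45 s, if anything falls off the work surface, if the arm or the gripper's body presses on something with over 40 N, if the wrist force passes 120 N, or if a joint passes its speed limit or range.

## Robot

A 7-joint arm with a two-finger parallel gripper is mounted at the origin on the work surface. World frame = base frame: x ahead of the robot, y to its left, z up, the work surface at z = 0. Lengths are in m, angles in rad, forces in N, time in s.
With the tool pointing down it reaches from about 0.4 to 0.9 m from the base axis. Payload 5.6 kg.
Tool frame: the origin (TCP) lies midway between the tips of the shut fingers; the grasp point (between the pads) lies 19 mm behind it; y points along the fingers, z is the direction in which the jaws open and shut, and the axes are right-handed (so a half turn about y gives the same grasp; the last joint's range is limited). The gripper opens to 92 mm and grips with 3 to 60 N. Pads are 20 mm wide; open, the fingers measure 128 mm over their backs; the gripper's body (75 mm by 189 mm) begins 69 mm behind the grasp point.
Start: joints at [1.096, 0.468, -0.012, 1.603, 0.006, 1.071, -0.056], TCP at [0.272, -0.59, 0.215] pointing down, gripper open.
Joint ranges: [-2.53, 2.53], [-0.31, 2.02], [-1.57, 1.55], [0.28, 2.44], [-1.29, 4.43], [0.15, 1.84], [-2.92, 2.92]. Speed limits (rad/s): [2.57, 2.57, 3.14, 3.14, 3.14, 3.14, 3.14].

## Interface

Orientations are given as a 3x3 rotation matrix whose columns are the frame's x, y, z axes.
In Python, from station import env, effector, solver, viewer, workorder, search_frame, tip_of gives the robot as it stands. Calls block until the motion is done:
- env.reach(position, orientation): joint-space move of the TCP to a pose.
- env.movel(position, frame=None, rate=0.15): straight line of the TCP; frame=None keeps the orientation; rate is the mean speed in m/s.
- env.goto_joints(angles): joint-space move.
- effector.release() and effector.grasp(squeeze=None): open the fingers fully, or close them until they stop; squeeze is the grip in N (None keeps the last).
- env.pause(seconds).
- solver.inverse_kinematics(position, orientation): joint angles nearest the present ones, or None.
- env.sense(): the state.
- viewer.read_camera(name): name is "scene" or "top" or "wrist"; returns (picture, depth): 480x640x3 uint8, red, green, blue; 480x640 float32, m along the optical axis (not along the pixel's ray), 0 where there is no reading.
- viewer.camera_info(name): a dict with "intrinsics" (3x3 intrinsics, pixels), "eye" and "rotation" of the camera in the world; the wrist camera has in their place "T_tool_cam" (4x4, takes a point from camera to tool coordinates, whose origin is the TCP and whose axes are the tool frame's). Camera axes: x right, y up, looking along -z (the intrinsics and any distortion apply to the point x, -y, -z); pixel columns grow to the right and rows downward; lengths in m; the calibration is good to about 2 mm. The wrist camera is an equidistant fisheye: a pixel r from the principal point sees the ray r / f radians off the axis. A picture is of the moment at which its call begins: read the wrist's pose just before it. camera_info takes no time and is no camera call.
A pose or a line that the arm cannot do raises env.PlanningError and nothing moves.
- workorder.finish_job(): hands the job in, once; it reports no verdict.
Trained networks look in the newest picture that a camera, given by its name, has taken for a name from the list of things; names that differ only in an ending like _2 or _b are one class to them, and where a whole thing is asked for, a point or a joint stands for the part that bears it (a point fixed in the world has none). Each returns a list of dicts, best first, with "score" (0 to 1); they miss things now and then, are a little off and sometimes report something else, mostly with a low value. They report only what shows in the picture. A call takes as long as a camera call. They do not tell look-alikes from the thing itself.
- search_frame(camera, name): "at" ([x, y, z] in m, in world coordinates, good to about 4 mm: the middle of the surface that is visible of it).
- tip_of(camera, name): "at" ([x, y, z] in m, in world coordinates, good to about 4 mm: a listed point, or the origin of a listed thing).
The state is a dict: "t": time; "joint_positions": joint angles; "joint_velocities": joint speeds; "tau": joint torques, N m; "ee_pos": TCP position; "tcp_rot": TCP orientation; "wrist_force": force on the tool from outside, world axes, zero at the start; "moment": the same for the moment, N m; "gripper_width": finger opening in m.
Only numpy, scipy, OpenCV 4.12 (cv2) and the standard library are available. Lean on these libraries where they do the work, as an engineer would, in place of code of your own. Each camera call takes 0.05 s, during which the arm holds its last target.

## Working session

There is one attempt and no reset: what is moved stays moved. The work goes in short steps, each a Python script; the robot and the scene stay as the last script left them, time stands still between calls to the robot, and variables do not carry over. Pictures are saved under pics/ and viewed, and the job is handed in when it is done.

```bash
ls; mkdir -p pics; cat > h.py <<'E'
import numpy as np, cv2
from station import env, effector, solver, viewer, workorder, search_frame, tip_of
def snap(n,f):
    p,d=viewer.read_camera(n); cv2.imwrite(f'pics/{f}.png',p[:,:,::-1]); return p,d
def w2p(n,P):
    c=viewer.camera_info(n);R=np.array(c['rotation']);q=R.T@(np.array(P)-np.array(c['eye']));K=np.array(c['intrinsics'])
    u=K@np.array([q[0],-q[1],-q[2]]);return u[:2]/u[2]
def px(n,d,u,v):
    c=viewer.camera_info(n);K=np.array(c['intrinsics']);z=d[int(v),int(u)]
    r=np.linalg.inv(K)@np.array([u,v,1.])*z
    return np.array(c['rotation'])@np.array([r[0],-r[1],-r[2]])+np.array(c['eye'])
E
python3 - <<'E'
from h import *
np.set_printoptions(precision=4,suppress=True)
s=env.sense();print(s['t'],s['ee_pos'],s['tcp_rot'],s['gripper_width'])
for n in('top','scene'):
    print(n,viewer.camera_info(n))
    snap(n,n+'0')
    for k in ['valve_box','cover','batten','red_valve','yellow_valve','glue','polish','bridge_blank']:
        for f in (search_frame,tip_of):
            try: r=f(n,k)
            except Exception as e: print(k,e);continue
            print(f.__name__,k,[(np.round(q['at'],4),round(q['score'],2),w2p(n,q['at']).round()) for q in r])
print(env.sense()['t'])
E
```

```text
pics
0.0 [ 0.2717 -0.5899  0.2137] [[-0.9082 -0.0008  0.4185]
 [-0.4185  0.0015 -0.9082]
 [ 0.0001 -1.     -0.0017]] 0.09186941310522077
top {'intrinsics': array([[437.6462,   0.    , 310.9627],
       [  0.    , 437.6462, 241.5164],
       [  0.    ,   0.    ,   1.    ]]), 'eye': array([0.3376, 0.0405, 1.0461]), 'rotation': array([[ 0.0043,  0.9857, -0.1683],
       [-0.9999,  0.002 , -0.0135],
       [-0.013 ,  0.1683,  0.9856]])}
call valve_box [(array([0.6121, 0.1184, 0.0845]), 0.91, array([283., 194.]))]
call valve_box [(array([ 0.5516,  0.0939, -0.003 ]), 0.58, array([295., 227.]))]
call cover [(array([0.5572, 0.0951, 0.0886]), 0.72, array([293., 217.]))]
cover it knows: batten, bridge_blank, glue, polish, red_grip, red_valve, valve_box, yellow_grip, yellow_valve
call batten [(array([0.5552, 0.0925, 0.0884]), 0.59, array([294., 218.])), (array([ 0.5555, -0.1605,  0.0149]), 0.27, array([401., 224.]))]
call batten [(array([0.4956, 0.0725, 0.1086]), 0.61, array([302., 242.]))]
call red_valve [(array([0.546 , 0.3284, 0.0525]), 0.67, array([193., 225.]))]
call red_valve []
call yell
[... 2038 characters left out ...]
 0.688 , -0.1137, -0.002 ]), 0.55, array([222., 264.]))]
call polish [(array([0.5592, 0.342 , 0.0524]), 0.74, array([394., 320.]))]
call polish [(array([0.55  , 0.3333, 0.0036]), 0.58, array([390., 327.]))]
call bridge_blank [(array([0.2862, 0.2135, 0.0239]), 0.77, array([411., 236.])), (array([ 0.4251, -0.33  ,  0.021 ]), 0.74, array([241., 175.])), (array([ 0.5668, -0.1535,  0.0183]), 0.61, array([245., 227.])), (array([ 0.7574, -0.2816,  0.0223]), 0.58, array([161., 241.]))]
call bridge_blank [(array([ 0.5556, -0.1665,  0.0043]), 0.97, array([246., 226.])), (array([ 0.4188, -0.3357,  0.0044]), 0.87, array([241., 177.])), (array([ 0.754 , -0.3016, -0.0031]), 0.73, array([160., 243.]))]
1.6
```

View pics/top0.png

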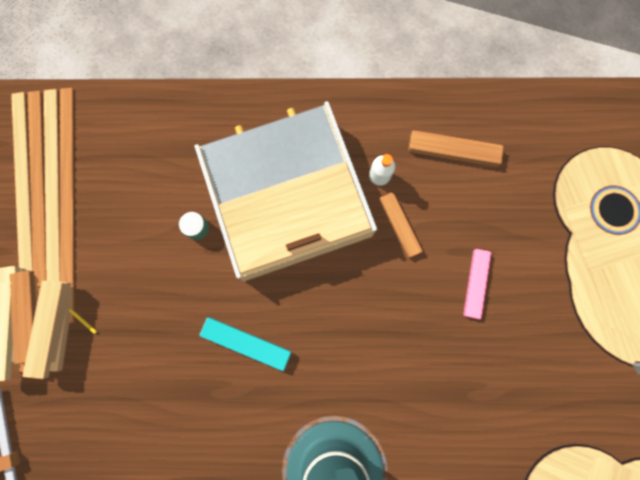

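View pics/scene0.png

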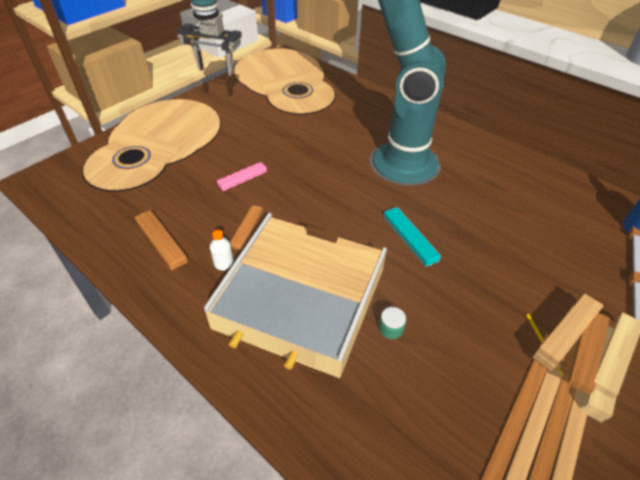

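The top view shows the box at about (285,190) and the pale cover in its near half, with the dark batten at (303,242). The glue is at (382,170), the polish at (193,225), the small brown blank at (401,225) and a larger brown one at (456,148). Pink and turquoise bars lie at (477,284) and (246,343). What could be taken for the batten: the bars at (401,225), (456,148), (477,284) and (246,343). I choose (303,242), because it is the one on the cover. Next I fit the box pose and check a crop.

```bash
cat >> h.py <<'E'
def cloud(n,d):
    c=viewer.camera_info(n);K=np.array(c['intrinsics']);v,u=np.mgrid[:480,:640]
    r=np.stack([(u-K[0,2])/K[0,0]*d,-(v-K[1,2])/K[1,1]*d,-d],-1)
    P=r@np.array(c['rotation']).T+np.array(c['eye']);P[d<=0]=np.nan;return P
E
python3 - <<'E'
from h import *
np.set_printoptions(precision=4,suppress=True)
for n in('top','scene'):
    p,d=viewer.read_camera(n);P=cloud(n,d)
    m=(P[...,2]>.066)&(P[...,2]<.1)&(P[...,0]>.35)&(P[...,0]<.9)&(np.abs(P[...,1]-.12)<.3)
    k,l,st,ce=cv2.connectedComponentsWithStats(m.astype(np.uint8));i=1+np.argmax(st[1:,4])
    Q=P[l==i];r=cv2.minAreaRect(Q[:,:2].astype(np.float32)*1000);print(n,r,np.median(Q[:,2]))
    print(cv2.boxPoints(r))
    if n=='top':
        np.save('Ptop.npy',P)
        cv2.imwrite('pics/crop_bat.png',cv2.resize(p[180:290,200:420,::-1],None,fx=3.5,fy=3.5,interpolation=3))
    m=(P[...,2]>.1)&(P[...,2]<.115)&(np.linalg.norm(P[...,:2]-[.498,.073],axis=-1)<.07)
    Q=P[m];print('bat',len(Q),Q.mean(0),cv2.minAreaRect(Q[:,:2].astype(np.float32)*1000))
E
```

```text
top ((628.347412109375, 117.85629272460938), (326.5925598144531, 327.0078125), 19.601499557495117) 0.0833903117097915
[[419.6627 217.1029]
 [529.3661 -90.9544]
 [837.0321  18.6096]
 [727.3287 326.667 ]]
bat 250 [0.4985 0.0718 0.1094] ((499.2158203125, 71.7847900390625), (14.854551315307617, 79.31990814208984), 19.822040557861328)
scene ((630.0236206054688, 116.54852294921875), (326.9887390136719, 328.6636962890625), 19.324975967407227) 0.0787816401429896
[[421.3594 217.5169]
 [530.1227 -92.6288]
 [838.6879  15.5801]
 [729.9246 325.7259]]
bat 202 [0.5024 0.0738 0.1079] ((501.36669921875, 72.02851104736328), (20.154129028320312, 80.64547729492188), 18.576642990112305)
```

View pics/crop_bat.png

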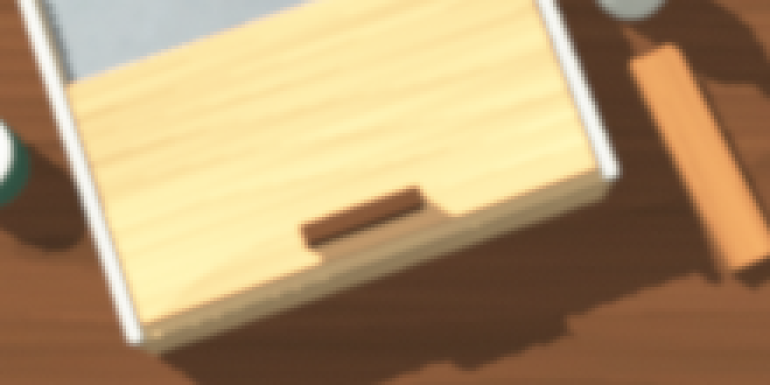

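```bash
cat >> h.py <<'E'
YAW=np.deg2rad(19.5);O=np.array([.5559,.0913])
bx=np.array([np.cos(YAW),np.sin(YAW),0]);by=np.array([-np.sin(YAW),np.cos(YAW),0])
def B(x,y,z): return np.array([O[0],O[1],0])+x*bx+y*by+np.array([0,0,z])
def toB(p): q=np.array(p)-[O[0],O[1],0]; return np.array([q@bx,q@by,q[2]])
def Rt(a): # tool x = -(bx turned by a) about up
    c,s=np.cos(a),np.sin(a);x=-(c*bx+s*by);y=np.array([0,0,-1.]);return np.stack([x,y,np.cross(x,y)],1)
def st(t=''):
    s=env.sense();f=np.array(s['wrist_force']);print(t,'t%.2f'%s['t'],'box',toB(s['ee_pos']).round(4),'F',np.array([f@bx,f@by,f[2]]).round(1));return s
E
python3 - <<'E'
from h import *
np.set_printoptions(precision=4,suppress=True)
print(viewer.camera_info('wrist'))
effector.grasp(5); st('shut')
print(Rt(0), solver.inverse_kinematics(B(-.1,0,.2),Rt(0)))
env.reach(B(-.105,0,.2),Rt(0)); st('above')
snap('wrist','w0');snap('scene','s1')
E
```

```text
{'intrinsics': array([[371.6483,   0.    , 314.3648],
       [  0.    , 371.6483, 243.169 ],
       [  0.    ,   0.    ,   1.    ]]), 'T_tool_cam': array([[ 0.0007, -0.9578, -0.2875, -0.0818],
       [ 0.0006,  0.2875, -0.9578, -0.1713],
       [ 1.    ,  0.0005,  0.0008, -0.0002],
       [ 0.    ,  0.    ,  0.    ,  1.    ]])}
shut t3.04 box [-0.4952 -0.5478  0.2146] F [0.3 0.3 0.2]
[[-0.9426  0.      0.3338]
 [-0.3338  0.     -0.9426]
 [-0.     -1.      0.    ]] [ 0.3369  0.2336 -0.5998  2.0229  0.1636  0.9311 -1.5788]
above t5.43 box [-0.105  -0.0008  0.2   ] F [0.  1.4 0.5]
```

View pics/w0.png

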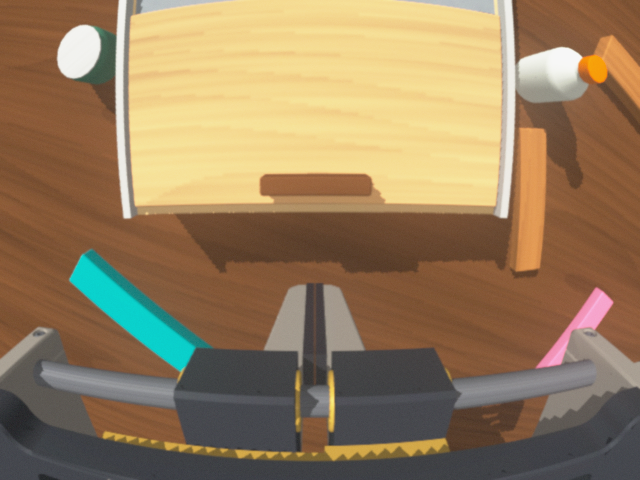

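View pics/s1.png

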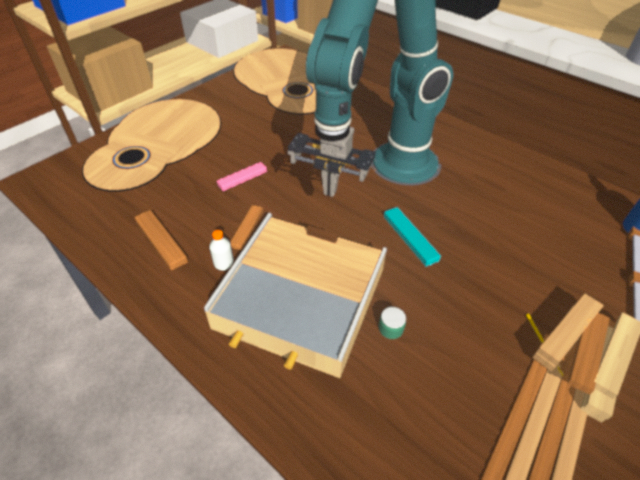

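The wrist view shows the batten straight ahead at (316,185) and the fingers at (315,330). The scene view shows the arm clear. I push the cover now.

```bash
python3 - <<'E'
from h import *
env.movel(B(-.092,0,.098),rate=.15);st('down')
env.movel(B(-.072,0,.098),rate=.08);st('contact?')
env.movel(B(.0,0,.098),rate=.10);st()
env.movel(B(.06,0,.098),rate=.10);st()
x=.06
while x<.09:
    x+=.003; env.movel(B(x,0,.098),rate=.05);s=st('%.3f'%x)
    f=np.array(s['wrist_force'])
    if abs(f@bx)>14: break
E
```

```text
down t6.37 box [-0.0915  0.      0.0985] F [-0.5 -0.6  0.7]
contact? t6.77 box [-0.0713  0.      0.0984] F [ 1.1 -0.8 -0.4]
 t7.63 box [0.0001 0.0001 0.098 ] F [ 0.1  0.3 -0.2]
 t8.38 box [0.0601 0.0001 0.098 ] F [-0.9 -0.4 -0. ]
0.063 t8.63 box [ 0.0626 -0.      0.098 ] F [-1.2 -0.1  0.9]
0.066 t8.88 box [ 0.0659 -0.      0.0979] F [-3.2  1.   0.8]
0.069 t9.13 box [ 0.0693 -0.0001  0.0979] F [-1.5  0.2 -0.8]
0.072 t9.38 box [ 0.0724 -0.0001  0.0979] F [-1.5  0.5 -0.3]
0.075 t9.63 box [ 0.0729 -0.      0.0979] F [-8.2  0.6  5.3]
0.078 t9.88 box [ 0.073  -0.0001  0.0978] F [-17.    0.9  12. ]
```

```bash
python3 - <<'E'
from h import *
np.set_printoptions(precision=4,suppress=True)
env.movel(B(.04,0,.11),rate=.2);env.movel(B(-.12,0,.2),rate=.25);st('back')
snap('wrist','w1')
for n in('top','wrist','scene'):
    if n!='wrist': snap(n,n+'2')
    for k in ['red_valve','red_grip','yellow_valve','yellow_grip','batten']:
        print(n,k,[(toB(q['at']),round(q['score'],2)) for q in tip_of(n,k)])
st()
E
```

```text
back t11.12 box [-0.1189 -0.0001  0.2   ] F [-0.6 -1.2 -0.2]
top red_valve []
top red_grip []
top yellow_valve []
top yellow_grip []
top batten [(array([0.0861, 0.0006, 0.1099]), 0.8)]
wrist red_valve [(array([0.0305, 0.0464, 0.0113]), 0.94)]
wrist red_grip [(array([-0.0208,  0.0674,  0.061 ]), 0.93)]
wrist yellow_valve [(array([-0.0215,  0.066 ,  0.0613]), 0.71), (array([ 0.0262, -0.0737,  0.0088]), 0.57)]
wrist yellow_grip [(array([-0.0331, -0.0734,  0.0564]), 0.96), (array([ 0.0535, -0.2363,  0.0028]), 0.66)]
wrist batten []
scene red_valve [(array([0.0337, 0.051 , 0.0091]), 0.93)]
scene red_grip [(array([-0.0219,  0.069 ,  0.0597]), 0.66), (array([0.0718, 0.2327, 0.0021]), 0.51)]
scene yellow_valve [(array([ 0.0281, -0.0789,  0.0057]), 0.54)]
scene yellow_grip [(array([-0.0313, -0.0763,  0.0655]), 0.57)]
scene batten [(array([0.0865, 0.0007, 0.1093]), 0.58)]
 t12.02 box [-0.12 -0.    0.2 ] F [ 0.2 -0.7 -0.3]
```

View pics/w1.png

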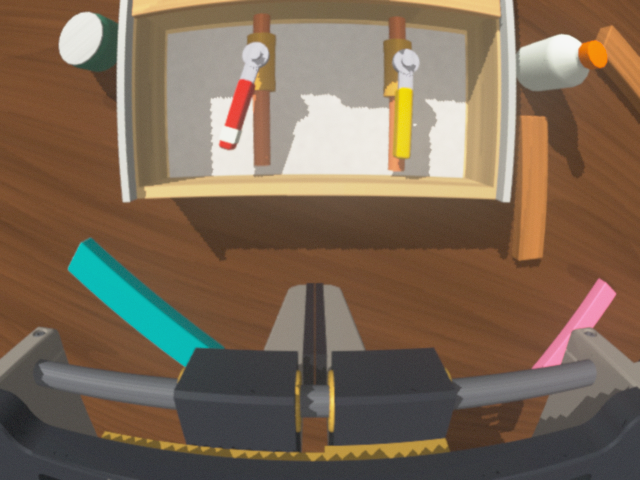

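View pics/top2.png

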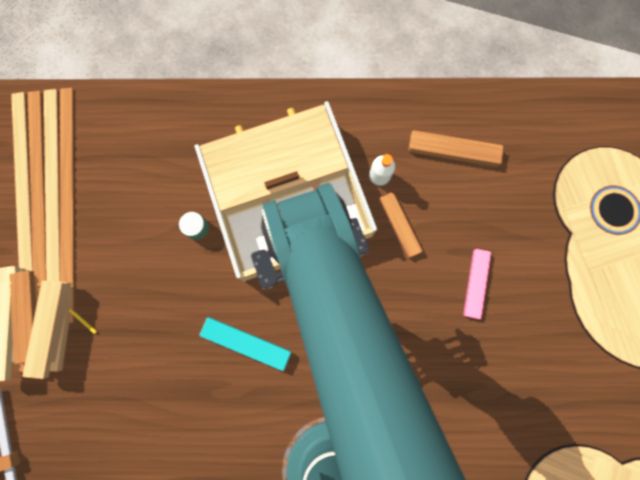

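The wrist view shows the bay open. The red handle has its grip at (235,115) and its pivot at (256,55), left of centre. The yellow handle is at (403,120), and the blank, glue and polish are undisturbed. The networks agree on the red valve at about (0.032, 0.049) in box coordinates, with the handle at about 0.33 rad. Next I check the cover from depth and the IK along the arc.

```bash
cat >> h.py <<'E'
V=np.array([.031,.050])
def fp(phi,r=.055,off=.0165,z=.045):
    h=np.array([-np.cos(phi),np.sin(phi)]);d=np.array([np.sin(phi),np.cos(phi)])
    q=V+r*h-off*d;return B(q[0],q[1],z),Rt(np.pi/2-phi),d[0]*bx+d[1]*by
E
python3 - <<'E'
from h import *
np.set_printoptions(precision=3,suppress=True)
p,d=viewer.read_camera('top');P=cloud('top',d)
m=(P[...,2]>.1)&(P[...,2]<.116)&(np.linalg.norm(P[...,:2]-B(.088,0,0)[:2],axis=-1)<.055)
Q=P[m];c=cv2.minAreaRect(Q[:,:2].astype(np.float32)*1000)
print('bat',len(Q),c,toB([c[0][0]/1e3,c[0][1]/1e3,.11]))
for ph in(.2,.5,1,1.3,1.6):
    p,R,_=fp(ph);print(ph,toB(p),solver.inverse_kinematics(p,R))
    p,R,_=fp(ph,z=.2);print('   ',solver.inverse_kinematics(p,R))
print(env.sense()['joint_positions'])
E
```

```text
bat 258 ((639.7317504882812, 121.75634765625), (15.841946601867676, 79.04832458496094), 19.289461135864258) [0.089 0.001 0.11 ]
0.2 [-0.026  0.045  0.045] [ 0.237  0.635 -0.685  1.973  0.589  0.741 -0.663]
    [ 0.356  0.414 -0.815  1.868  0.353  1.01  -0.469]
0.5 [-0.025  0.062  0.045] [ 0.181  0.623 -0.652  1.976  0.561  0.729 -0.972]
    [ 0.291  0.399 -0.77   1.871  0.327  1.002 -0.779]
1 [-0.013  0.087  0.045] [ 0.105  0.627 -0.62   1.95   0.535  0.732 -1.494]
    [ 0.196  0.405 -0.717  1.847  0.312  1.004 -1.311]
1.3 [0.    0.099 0.045] [ 0.066  0.638 -0.601  1.92   0.521  0.743 -1.797]
    [ 0.142  0.419 -0.682  1.819  0.308  1.012 -1.623]
1.6 [0.016 0.105 0.045] [ 0.035  0.653 -0.582  1.882  0.508  0.758 -2.091]
    [ 0.093  0.438 -0.645  1.783  0.304  1.022 -1.927]
[ 0.361  0.197 -0.606  2.064  0.14   0.92  -1.551]
```

```bash
python3 - <<'E'
from h import *
p,R,_=fp(.3,off=.036,z=.2);env.reach(p,R);st('above')
p,R,_=fp(.3,off=.036);env.movel(p,R,rate=.15);st('down')
ph=.3;p,R,d=fp(ph);env.movel(p,R,rate=.08);st('touch')
for ph in np.arange(.4,1.45,.1):
    p,R,d=fp(ph);env.movel(p,R,rate=.06);s=st('%.2f'%ph)
    f=np.array(s['wrist_force']);print('   push',round(-(f@d),1))
    if np.linalg.norm(f)>35: break
E
```

```text
above t13.03 box [-0.0326  0.0316  0.1998] F [ 0.6 -0.1  0. ]
down t14.22 box [-0.0315  0.0319  0.0458] F [ 0.1 -0.5 -0.3]
touch t14.61 box [-0.0261  0.0514  0.0453] F [ 0.  -0.3  0.8]
0.40 t14.86 box [-0.0261  0.0563  0.045 ] F [-0.6 -0.3 -0.2]
   push 0.5
0.50 t15.11 box [-0.0254  0.0615  0.0449] F [-0.9 -1.2 -0.1]
   push 1.4
0.60 t15.36 box [-0.024   0.0671  0.0449] F [-1.9 -1.9 -2.2]
   push 2.6
0.70 t15.61 box [-0.0219  0.0727  0.0448] F [-0.8 -2.2 -1.3]
   push 2.2
0.80 t15.86 box [-0.0194  0.078   0.0448] F [-0.3 -1.8 -1.8]
   push 1.5
0.90 t16.11 box [-0.0163  0.083   0.0449] F [-1.8  0.2 -1.7]
   push 1.2
1.00 t16.36 box [-0.0127  0.0876  0.0449] F [-2.1  0.1 -1.4]
   push 1.7
1.10 t16.61 box [-0.0087  0.0918  0.0449] F [-1.8 -0.6 -2. ]
   push 1.9
1.20 t16.86 box [-0.0043  0.0954  0.045 ] F [-1.7 -0.6 -0.8]
   push 1.8
1.30 t17.11 box [0.0004 0.0988 0.045 ] F [-2.  -0.8 -0.4]
   push 2.1
1.40 t17.36 box [0.0055 0.1016 0.045 ] F [-2.1  0.2 -1.2]
   push 2.0
```

```bash
python3 - <<'E'
from h import *
for k in range(14):
    ph=min(1.44+.04*k,1.571);ex=max(0,1.44+.04*k-1.571)*.055
    p,R,d=fp(ph,off=.0165-ex);env.movel(p,R,rate=.05);s=st('%d'%k)
    f=np.array(s['wrist_force'])
    if -(f@d)>15: break
snap('wrist','w3')
E
```

```text
0 t17.61 box [0.0071 0.1025 0.0449] F [-2.8  1.  -0.2]
1 t17.86 box [0.0094 0.1035 0.045 ] F [-2.5  0.2 -0.9]
2 t18.11 box [0.0117 0.1044 0.045 ] F [-2.2  2.3  0. ]
3 t18.36 box [0.014  0.1052 0.045 ] F [-3.4  2.  -1. ]
4 t18.61 box [0.0161 0.1055 0.045 ] F [-3.4  2.8 -0.7]
5 t18.86 box [0.0167 0.1054 0.0449] F [-7.8  3.4  3.8]
6 t19.11 box [0.0169 0.1054 0.0449] F [-13.6   3.7   9.2]
7 t19.36 box [0.017  0.1055 0.0448] F [-17.8   3.3  14.5]
```

View pics/w3.png

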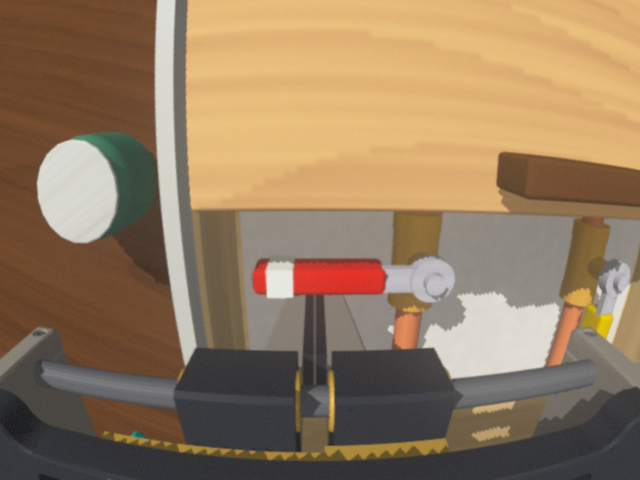

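The wrist view shows the red handle square across the pipe, running from (255,278) to the pivot at (432,280), and pressed on its stop. I back off, lift clear, move away and check.

```bash
python3 - <<'E'
from h import *
np.set_printoptions(precision=4,suppress=True)
p,R,_=fp(1.571,off=.04);env.movel(p,R,rate=.12)
env.movel(p+[0,0,.175],R,rate=.2);st('up')
env.movel(B(-.12,0,.22),Rt(0),rate=.25);st('back')
snap('wrist','w4')
for k in ['red_valve','red_grip','yellow_valve','yellow_grip']:
    print(k,[(toB(q['at']),round(q['score'],2)) for q in tip_of('wrist',k)])
env.reach([.35,-.35,.3],Rt(0));st('clear')
p,d=snap('top','top5');snap('scene','scene5')
P=cloud('top',d)
m=(P[...,2]>.1)&(P[...,2]<.116)&(np.linalg.norm(P[...,:2]-B(.088,0,0)[:2],axis=-1)<.055)
Q=P[m];c=cv2.minAreaRect(Q[:,:2].astype(np.float32)*1000)
print('bat',toB([c[0][0]/1e3,c[0][1]/1e3,.11]))
for n in('top','scene'):
  for k in ['red_valve','red_grip','yellow_valve','yellow_grip','glue','polish','bridge_blank']:
    print(n,k,[((q['at'] if k in('glue','polish','bridge_blank') else toB(q['at'])),round(q['score'],2)) for q in tip_of(n,k)][:4])
cv2.imwrite('pics/crop5.png',cv2.resize(p[90:290,180:440,::-1],None,fx=3,fy=3,interpolation=3))
E
```

```text
up t20.85 box [-0.0096  0.1048  0.2189] F [-0.5  0.1 -0.4]
back t21.61 box [-0.1194  0.0007  0.2199] F [ 0.3  0.3 -0.2]
red_valve [(array([0.0345, 0.0457, 0.0113]), 0.87)]
red_grip [(array([0.0349, 0.1087, 0.0595]), 0.92)]
yellow_valve [(array([ 0.0276, -0.0732,  0.0082]), 0.89), (array([ 0.0535, -0.2395,  0.0024]), 0.34)]
yellow_grip [(array([-0.0325, -0.0741,  0.0589]), 0.7)]
clear t23.41 box [-0.3403 -0.3465  0.2997] F [-0.3 -0.  -0.2]
bat [0.0895 0.0006 0.11  ]
top red_valve [(array([0.0302, 0.0468, 0.0045]), 0.92), (array([-0.0298, -0.0716,  0.06  ]), 0.16)]
top red_grip [(array([0.0331, 0.1027, 0.0597]), 0.78)]
top yellow_valve [(array([ 0.0296, -0.0761,  0.0115]), 0.97)]
top yellow_grip [(array([-0.0285, -0.0718,  0.0623]), 0.68), (array([0.075 , 0.2304, 0.0022]), 0.63)]
top glue [([0.6805, -0.1177, -0.0007], 0.69), ([0.6342, 0.1203, 0.1092], 0.4)]
top polish [([0.5474, 0.3362, 0.0022], 0.59)]
top bridge_blank [([0.7455, -0.2996, 0.0037], 0.94), ([0.279, 0.2028, 0.0012], 0.83), ([0.5583, -0.1605, -0.0045], 0.66), ([0.4115, -0.3324, -0.0001], 0.58)]
scene red_valve [(array([0.0329, 0.0494, 0.0069]), 0.67), (array([0.0723, 0.2315, 0.0025]), 0.66)]
scene red_grip [(array([0.0345, 0.1085, 0.0623]), 0.73)]
scene yellow_valve [(array([ 0.0272, -0.076 ,  0.0063]), 0.52)]
scene yellow_grip [(array([-0.0281, -0.0776,  0.0652]), 0.45)]
scene glue [([0.6861, -0.1133, 0.0016], 0.78)]
scene polish [([0.5454, 0.3356, 0.0022], 0.83)]
scene bridge_blank [([0.4177, -0.3331, 0.0005], 0.86), ([0.5589, -0.1639, 0.0037], 0.84), ([0.7546, -0.3026, -0.0036], 0.83), ([0.2751, 0.2073, -0.0008], 0.81)]
```

View pics/w4.png

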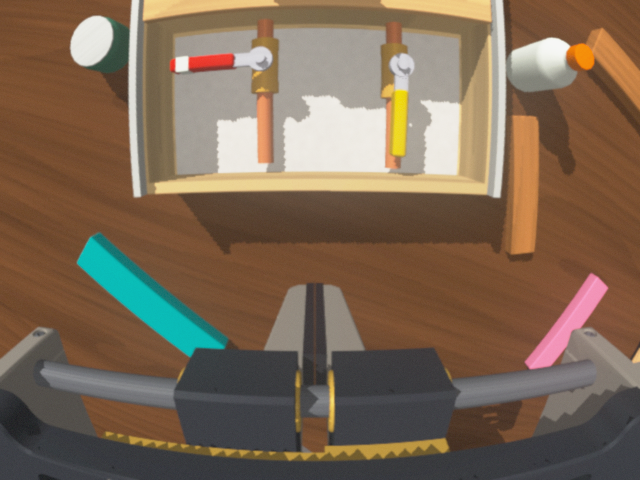

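View pics/crop5.png

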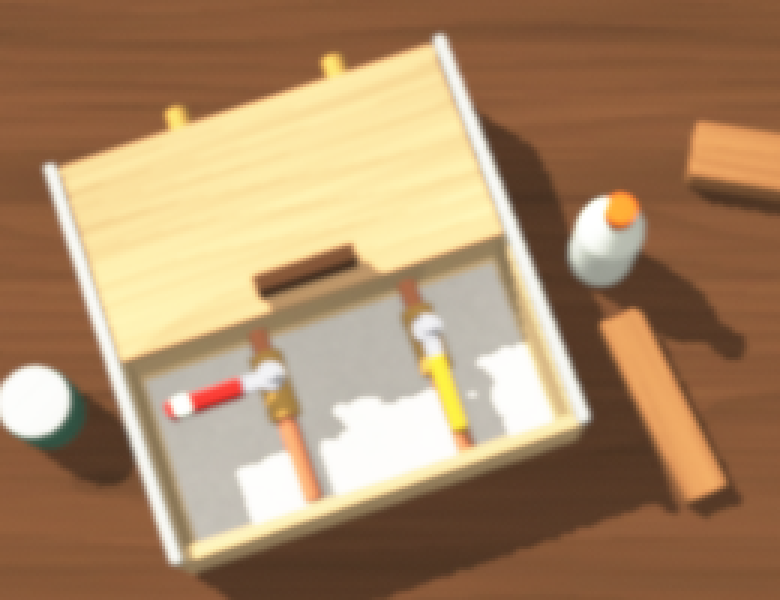

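The crop shows the cover fully back, the red handle square across its pipe at (215,393), the yellow handle unchanged and the loose things in place. The arm is clear, so I hand in.

```bash
python3 - <<'E'
from h import *
workorder.finish_job();st('done')
E
```

```text
the job is handed in; nothing more can be done
the job is handed in; nothing more can be done
```

The vacuum line is shut off. With closed fingertips I pushed the cover back to its stop, then turned the red handle clockwise to its stop, where it sits square across its pipe. I then backed the arm clear and handed in at about 23.5 s.

- **Cover:** the last depth check puts the batten at box x 0.0895 m, so the cover is about 0.1545 m open; the stop is at 0.155 m. The push met the stop at about 17 N.
- **Red handle:** two of the three cameras put the grip within about 2 mm of square to the valve axis, and the third (top) within about 3 mm, which is inside the networks' accuracy. The push met the stop at about 18 N.
- **Left alone:** the yellow handle, glue, polish and bridge blank read the same as before to within the networks' noise.
- **Disagreements:** the networks gave a few false detections elsewhere in the scene, which I ignored. The first network readings of the opened batten were 0.086 m, 3 mm short of the depth value.

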